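# Hang the counter shelf on the slotted upright and press it home

## Task

Put the loose divided metal shelf on the free slotted upright: push both of its hooks into the two slots, lower it a little so that it hangs there on the spring catch, and let go of it completely for a moment. Then press it down from above until it snaps home and sits level, and take the hand away; leave the other goods on the counter undisturbed.

Things in the scene. Friction and masses are not known exactly. Their poses are not given: they have to be found in the camera images.
- shelf: Loose divided shelf, bare steel, one rigid piece, about 0.15 kg, standing on its flat underside. Origin: middle of the lower rear edge; x points backwards (the way the hooks point), z up. Floor plate 130 deep (x -130 to 0), 100 wide, 4 thick, front lip to z = 10. Back plate 100 wide, x -4 to 0, up to z = 60, with a window 26 wide, z 4 to 16, in its lower middle.
- shelf_rib (a point): Point on the flat top of the shelf's divider rib, on the shelf at x = -62, y = 0, z = 60; axes as the shelf's. The rib stands up from the floor plate in the shelf's middle: 12 thick (y -6 to 6), x -120 to -4, z 4 to 60. Pinch it from above to carry the shelf; press on its top.
- shelf_hooks (a point): Midway between the shelf's two hooks, on the shelf at x = 0, y = 0, z = 46 (height of the tongues' underside); axes as the shelf's. The hooks stand out behind the back plate at y = -32 and +32, each 10 wide: a tongue 6 high (z 46 to 52) reaching back to x = 13, at its end a tooth that points down to z = 28 (x 7 to 13).
- upright: The free slotted upright (fixed): grey steel channel 110 wide, 160 high, on a wooden foot 10 high reaching 20 in front of its face. Origin: middle of the front face at counter height; x points back into it, z up. The face is 5 thick, hollow behind (25). Two upright slots centred at y = -32 and +32, each 14 wide, from z = 116 to 146.
- seat (a point): Point on the free upright's front face, 70 above the counter; axes as the upright's. The shelf's origin and axes coincide with it when the shelf is home. The hooks pass the slots while the shelf's origin is 18 to 24 above this point. When lowered to about 12 above it its rear edge meets the spring catch; let go, it hangs 7 to 11 above. From there it must be pressed.
- catch (a joint): Spring catch in the middle of the free upright's face, 76 to 82 above the counter, 20 wide, sloping out to 3 proud at its lower end. 0 = sprung fully out, 0.003 (m) = flush with the face. Pressing the shelf down past it takes about 10 to 25 N, depending on friction, less near the back plate. With the shelf home it springs out into the shelf's window and locks it.
- upright_used: The other, identical slotted upright (fixed), with a shelf just like the loose one already locked on it at the same height; origin and axes as for the free upright. Not to be used.
- pepper_mill: Wooden pepper mill, 58 across, 150 high, standing; origin at the middle of its underside. Leave alone.
- fig_jam: Jam jar, 72 across, 102 high, standing; origin at the middle of its underside. Leave alone.
- cheese_wedge: Wrapped cheese wedge 119 x 78 x 58; origin at the middle of its underside. Leave alone.
- price_stand: Small slate price card in a wooden foot, 24 x 70 x 64; origin at the middle of its underside. Leave alone.
- tasting_dish: Small glazed dish with tasting cubes, 91 across, 22 high; origin at the middle of its underside. Leave alone.

How it is judged:
On the way, in this order (a step that is already met when the one before it is completed fails the run):
1. the shelf hangs by both hooks in the slots of the free upright, not yet home, and the robot does not touch it (x of shelf in the frame of seat between -0.006 and 0.004 m and y of shelf in the frame of seat between -0.006 and 0.006 m and z of shelf in the frame of seat between 0.005 and 0.018 m and contact force between shelf and the arm below 0.05 N and contact force between shelf and the fingers below 0.05 N and linear speed of shelf below 0.02 m/s), for 0.3 s.
2. the shelf is pressed down fully and the catch has sprung out over its rear edge (z of shelf in the frame of seat below 0.003 m and x of shelf in the frame of seat above -0.005 m and value of joint catch below 0.0012 m), for 0.2 s.
At the end, for the whole second after the job is handed in: The shelf is locked on the free upright: its origin within 3 mm in height, 6 mm sideways and -5 to +4 mm in depth of the seat point, level within 0.08 rad and square to the upright within 0.1 rad, the catch sprung out (under 1.2 mm in), the shelf at rest and released (all of step 2 and x of shelf in the frame of seat below 0.004 m and y of shelf in the frame of seat between -0.006 and 0.006 m and z of shelf in the frame of seat above -0.003 m and angle between shelf's own z axis and vertical below 0.08 rad and angle between the x axis of shelf and the x axis of upright, either way round below 0.1 rad and linear speed of shelf below 0.01 m/s); the robot touches nothing.
It fails at once if a bystander (pepper mill, jam, cheese wedge, price card, dish) is moved more than 30 mm, or the mill, jam or card is tipped (distance of any of pepper_mill, fig_jam, cheese_wedge, price_stand, tasting_dish from where it was at the start of the episode above 0.03 m or angle between any of pepper_mill, fig_jam, price_stand's own z axis and vertical above 0.4 rad).
It also fails if it takes over 58 s, if anything falls off the work surface, if the arm or the gripper's body presses on something with over 40 N, if the wrist force passes 120 N, or if a joint passes its speed limit or range.

## Robot

A 6-joint arm with a two-finger parallel gripper is mounted at the origin on a cart in front of the work surface, level with it; the furniture and walls round the work are solid. World frame = base frame: x ahead of the robot, y to its left, z up, the work surface at z = 0. Lengths are in m, angles in rad, forces in N, time in s.
With the tool pointing down it reaches from about 0.2 to 0.875 m from the base axis. Payload 3.4 kg.
Tool frame: the origin (TCP) lies between the finger pads; the fingertips stand 25 mm ahead of it and the grasp point (between the pads) lies 6 mm ahead of it (r.nose_length is the z of the fingertips in the tool frame, in m); z points along the fingers, x is the direction in which the jaws open and shut, and the axes are right-handed (so a half turn about z gives the same grasp; the last joint's range is limited). The gripper opens to 94 mm and grips with 3 to 60 N. Pads are 16 mm wide; open, the fingers measure 119 mm over their backs; the gripper's body (75 mm by 177 mm) begins 78 mm behind the grasp point.
Start: joints at [1.187, 0.276, 1.505, -0, 1.361, -0.121], TCP at [0.149, 0.555, 0.23] pointing down, gripper open.
Joint ranges: [-2.89, 2.89], [-0.75, 2.08], [0.22, 2.7], [-1.18, 4.32], [0.11, 2.71], [-2.7, 2.7]. Speed limits (rad/s): [2.57, 2.57, 3.14, 3.14, 3.14, 3.14].

## Interface

Orientations are given as a unit quaternion [w, x, y, z].
In Python, from plant import r, gripper_to, inverse_kinematics, vision, models, telemetry gives the robot as it stands. Calls block until the motion is done:
- r.move_to(position, orientation): joint-space move of the TCP to a pose.
- r.move_l(position, rot=None, vel=0.15, guard=None): straight line of the TCP; rot=None keeps the orientation; vel is the mean speed in m/s. With guard (N) it stops when the force on the tool has changed by that much, and returns True; else False.
- r.movej(angles): joint-space move.
- gripper_to(opening, f_grip=None): finger opening in m; f_grip is the grip in N (None keeps the last); returns when the fingers have stopped.
- r.hold(seconds).
- inverse_kinematics(position, orientation): joint angles nearest the present ones, or None.
- vision.snapshot(name): name is "scene" or "top" or "wrist"; returns the picture (420x560x3 uint8, red, green, blue); there is no depth.
- vision.get_calibration(name): a dict with "fx", "fy", "cx", "cy" (pixels), "D" ([k1, k2, p1, p2, k3] as OpenCV has them; the pictures are not rectified), "position" and "orientation" of the camera in the world. Camera axes: x right, y down, z forward; pixel columns grow to the right and rows downward; lengths in m; the calibration is good to about 2 mm. A picture is of the moment at which its call begins: read the wrist's pose just before it. get_calibration takes no time and is no camera call; for the wrist camera it gives the pose at the moment of the call.
A pose or a line that the arm cannot do raises r.PlanningError and nothing moves.
- r.sign_off(): hands the job in, once; it reports no verdict.
Trained networks look in the newest picture that a camera, given by its name, has taken for a name from the list of things; names that differ only in an ending like _2 or _b are one class to them, and where a whole thing is asked for, a point or a joint stands for the part that bears it (a point fixed in the world has none). Each returns a list of dicts, best first, with "score" (0 to 1); they miss things now and then, are a little off and sometimes report something else, mostly with a low value. They report only what shows in the picture. A call takes as long as a camera call.
- models.boxes_of(thing, camera): "at" ([x, y, z] in m, in world coordinates, good to about 4 mm: the middle of the surface that is visible of it).
- models.regions_of(thing, camera): "pixels" (420x560 bool, what is visible of it).
- models.mark_of(thing, camera): "at" ([x, y, z] in m, in world coordinates, good to about 4 mm: a listed point, or the origin of a listed thing).
Readings, each from a call of its own:
- telemetry.current_t(): time.
- telemetry.current_joints(): joint angles.
- telemetry.current_dq(): joint speeds.
- telemetry.current_joint_efforts(): joint torques, N m.
- telemetry.current_ee_pos(): TCP position.
- telemetry.current_tool_rot(): TCP orientation.
- telemetry.current_wrist_force(): force on the tool from outside, world axes, zero at the start.
- telemetry.current_torque(): the same for the moment, N m.
- telemetry.current_opening(): finger opening in m.
Only numpy, scipy, OpenCV 4.12 (cv2) and the standard library are available. Lean on these libraries where they do the work, as an engineer would, in place of code of your own. Each camera call takes 0.05 s, during which the arm holds its last target.

## Working session

There is one attempt and no reset: what is moved stays moved. The work goes in short steps, each a Python script; the robot and the scene stay as the last script left them, time stands still between calls to the robot, and variables do not carry over. Pictures are saved under pics/ and viewed, and the job is handed in when it is done.

```bash
ls; mkdir -p pics; python3 - <<'E'
from plant import r, gripper_to, inverse_kinematics, vision, models, telemetry
import cv2
for n in ("scene","top"):
    im=vision.snapshot(n); cv2.imwrite(f"pics/{n}0.png",im[:,:,::-1])
    c=vision.get_calibration(n); print(n,c["position"],c["orientation"],c["fx"])
    for t in ("shelf","shelf_rib","shelf_hooks","upright","seat","upright_used","pepper_mill","fig_jam","cheese_wedge","price_stand","tasting_dish"):
        print(t,[(round(d["score"],2),[round(float(v),4) for v in d["at"]]) for d in models.mark_of(t,n)][:3])
print(telemetry.current_t(),telemetry.current_tool_rot())
E
```

```text
pics
scene [-0.21277136 -0.83094314  0.96955372] [-0.41232908  0.84554105 -0.30114411  0.15606818] 425.13916574949775
shelf [(0.78, [0.6025, -0.2574, -0.0046]), (0.33, [0.596, 0.1948, 0.0031])]
shelf_rib [(0.91, [0.5332, -0.2678, 0.0631]), (0.3, [0.575, -0.5166, 0.0009])]
shelf_hooks [(0.71, [0.6033, -0.2635, 0.0472]), (0.26, [0.5928, -0.0014, -0.003])]
upright [(0.92, [0.5994, 0.1954, 0.0033])]
seat [(0.9, [0.5938, 0.199, 0.0651]), (0.24, [0.6046, -0.2604, 0.049])]
upright_used [(0.7, [0.5961, -0.0024, -0.0033])]
pepper_mill [(0.6, [0.5056, -0.5022, 0.0022])]
fig_jam [(0.63, [0.5795, 0.4283, -0.0013]), (0.33, [0.5973, 0.1962, 0.0028])]
cheese_wedge [(0.61, [0.4797, 0.4159, 0.0012])]
price_stand [(0.87, [0.5751, -0.5178, -0.0014])]
tasting_dish [(0.66, [0.5131, 0.6141, 0.0026])]
top [-0.06274287 -0.22876597  1.66101167] [-0.1617578   0.82016668 -0.53773747  0.10954198] 435.1047549096801
shelf [(0.81, [0.6007, -0.2621, 0.0035])]
shelf_rib [(0.59, [0.5376, -0.2644, 0.0614]), (0.36, [0.5972, -0.2651, 0.0508])]
shelf_hooks []
upright [(0.88, [0.5922, 0.196, 0.0004])]
seat [(0.78, [0.5959, 0.2012, 0.0692])]
upright_used [(0.88, [0.5951, 0.0002, -0.0008])]
pepper_mill [(0.52, [0.5, -0.5054, -0.0049])]
fig_jam [(0.58, [0.5798, 0.4268, 0.0009])]
cheese_wedge [(0.84, [0.4819, 0.4176, 0.0014]), (0.4, [0.5952, 0.1983, 0.0676])]
price_stand []
tasting_dish [(0.78, [0.5151, 0.6079, -0.0012])]
1.2 [-3.52097505e-05  7.93671627e-01  6.08346401e-01  6.49026881e-05]
```

View pics/scene0.png

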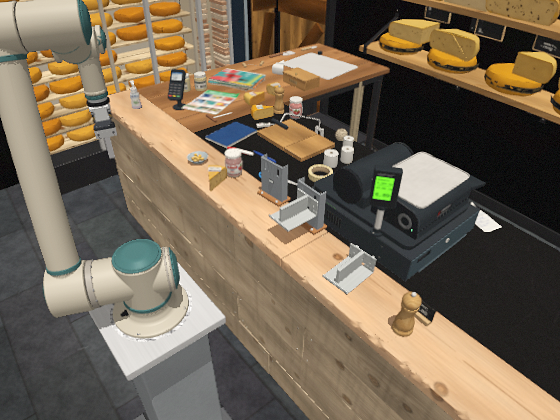

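View pics/top0.png

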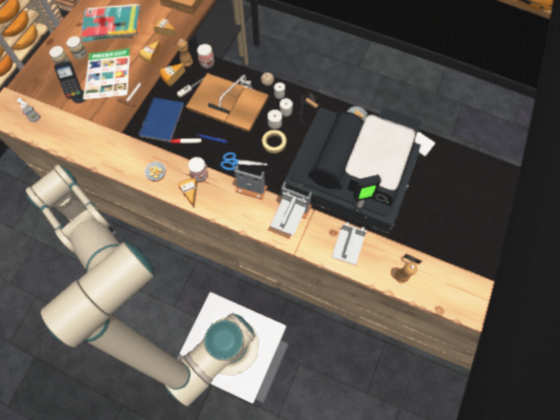

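```bash
cat > h.py <<'E'
from plant import r, gripper_to, inverse_kinematics, vision, models, telemetry
import cv2, numpy as np
from scipy.spatial.transform import Rotation as R
def q(yaw):  # tool down, tool x along shelf/world y rotated by yaw
    c,s=np.cos(yaw),np.sin(yaw)
    M=np.array([[-s,c,0],[c,s,0],[0,0,-1.]]).T
    M=np.column_stack([[-s,c,0],[c,s,0],[0,0,-1.]])
    x=R.from_matrix(M).as_quat(); return np.array([x[3],x[0],x[1],x[2]])
def K(n):
    c=vision.get_calibration(n); o=c["orientation"]
    return np.array([[c["fx"],0,c["cx"]],[0,c["fy"],c["cy"]],[0,0,1]]),np.array(c["D"]),np.array(c["position"]),R.from_quat([o[1],o[2],o[3],o[0]]).as_matrix()
def proj(P,k):
    Km,D,p,M=k
    return cv2.projectPoints(np.asarray(P,float).reshape(-1,1,3),cv2.Rodrigues(M.T)[0],-M.T@p,Km,D)[0].reshape(-1,2)
def rays_z(uv,z,k):
    Km,D,p,M=k
    n=cv2.undistortPoints(np.asarray(uv,float).reshape(-1,1,2),Km,D).reshape(-1,2)
    d=np.c_[n,np.ones(len(n))]@M.T
    return p+d*((z-p[2])/d[:,2])[:,None]
def snap(f,n="wrist",s=1):
    im=vision.snapshot(n)[:,:,::-1].copy(); cv2.imwrite(f"pics/{f}.png",im); return im
E
python3 - <<'E'
from h import *
r.move_to([0.42,0.198,0.34],q(0))
k=K("wrist"); snap("w_up")
for t in ("seat","upright","catch"): print(t,[(round(d["score"],2),np.round(d["at"],4)) for d in models.mark_of(t,"wrist")])
np.save("k_up.npy",np.array(k,dtype=object),allow_pickle=True); print(k)
r.move_to([0.45,-0.264,0.34],q(0))
k=K("wrist"); snap("w_sh")
for t in ("shelf","shelf_rib","shelf_hooks"): print(t,[(round(d["score"],2),np.round(d["at"],4)) for d in models.mark_of(t,"wrist")])
np.save("k_sh.npy",np.array(k,dtype=object),allow_pickle=True); print(k[2:])
print(telemetry.current_t(),telemetry.current_joints())
E
```

```text
seat [(0.71, array([0.5962, 0.1961, 0.068 ]))]
upright [(0.7, array([0.598 , 0.1965, 0.0047]))]Traceback (most recent call last):
  File "<stdin>", line 4, in <module>
ValueError: it knows: cheese_wedge, fig_jam, pepper_mill, price_stand, seat, shelf, shelf_hooks, shelf_rib, tasting_dish, upright, upright_used
```

```bash

python3 - <<'E'
from h import *
import pickle
k=K("wrist"); pickle.dump(k,open("k_up.p","wb")); print(k)
r.move_to([0.45,-0.264,0.34],q(0))
k=K("wrist"); snap("w_sh")
for t in ("shelf","shelf_rib","shelf_hooks"): print(t,[(round(d["score"],2),np.round(d["at"],4)) for d in models.mark_of(t,"wrist")])
pickle.dump(k,open("k_sh.p","wb")); print(k[2:])
print(telemetry.current_t(),telemetry.current_joints())
E
```

```text
(array([[322.00641297,   0.        , 284.80698047],
       [  0.        , 322.00641297, 209.45634031],
       [  0.        ,   0.        ,   1.        ]]), array([-0.04370623,  0.        ,  0.        ,  0.        ,  0.        ]), array([0.35449655, 0.1993131 , 0.49459976]), array([[-3.78076025e-04,  9.73709160e-01,  2.27794489e-01],
       [ 9.99999908e-01,  4.14376937e-04, -1.11533117e-04],
       [-2.02993600e-04,  2.27794425e-01, -9.73709227e-01]]))
shelf [(0.9, array([ 0.6004, -0.261 , -0.0009]))]
shelf_rib [(0.94, array([ 0.5339, -0.2673,  0.0581]))]
shelf_hooks [(0.7, array([ 0.599 , -0.2643,  0.0462]))]
(array([ 0.38495599, -0.26249384,  0.49492223]), array([[-2.45453099e-04,  9.73487328e-01,  2.28740817e-01],
       [ 9.99999935e-01,  1.78722954e-04,  3.12443374e-04],
       [ 2.63278431e-04,  2.28740879e-01, -9.73487309e-01]]))
4.9333 [-6.62304489e-01  1.51212404e-01  1.40399845e+00  1.90196894e-04
  1.58618226e+00 -2.23470010e+00]
```

View pics/w_up.png

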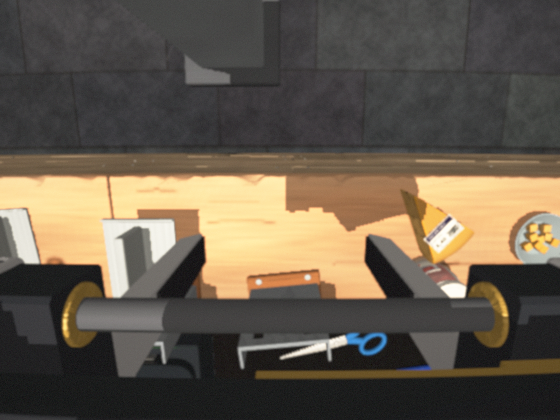

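View pics/w_sh.png

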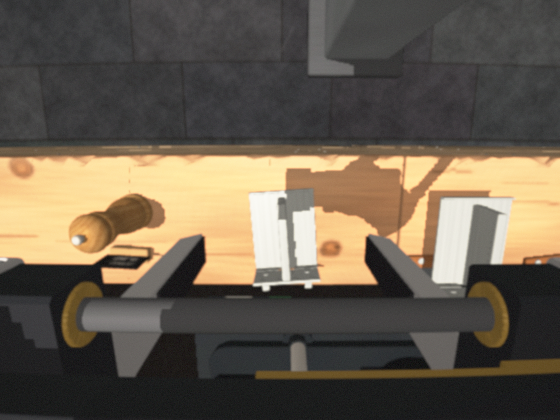

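```bash

python3 - <<'E'
import cv2
a=cv2.imread("pics/w_sh.png")[175:300,235:335]; b=cv2.imread("pics/w_up.png")[260:375,225:355]
cv2.imwrite("pics/c1.png",cv2.resize(a,None,fx=4.5,fy=4.5,interpolation=2)); cv2.imwrite("pics/c2.png",cv2.resize(b,None,fx=5,fy=5,interpolation=2))
E
```

```text
(no output)
```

View pics/c1.png

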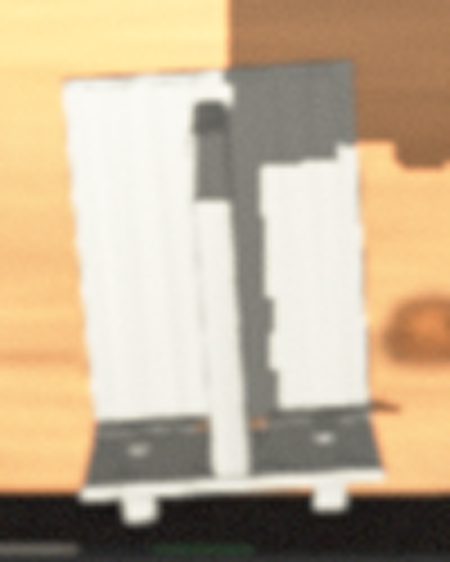

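View pics/c2.png

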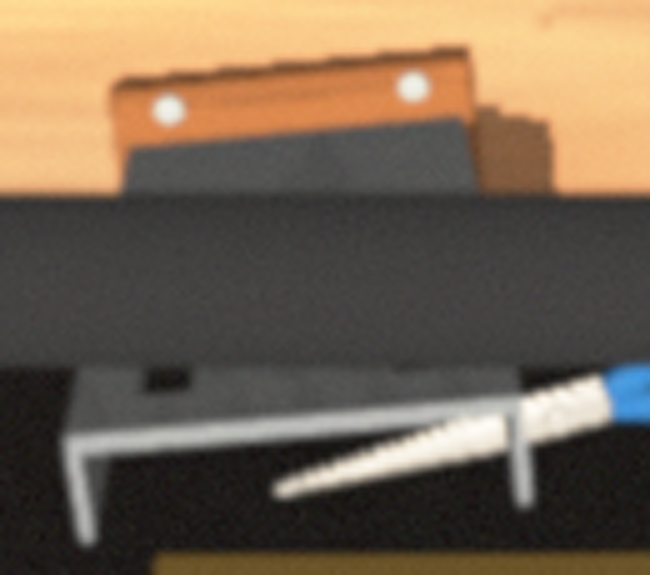

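```bash
cat > fit.py <<'E'
from h import *
from scipy.optimize import least_squares
def fit(P,uv,k,x0,free_z=False):
    P=np.array(P,float)/1000; uv=np.array(uv,float)
    def T(x):
        c,s=np.cos(x[2]),np.sin(x[2])
        return np.c_[x[0]+c*P[:,0]-s*P[:,1],x[1]+s*P[:,0]+c*P[:,1],P[:,2]+(x[3] if len(x)>3 else 0)]
    f=lambda x:(proj(T(x),k)-uv).ravel()
    s=least_squares(f,x0,loss="soft_l1",f_scale=1.0,x_scale=[.01,.01,.1,.01][:len(x0)])
    return s.x,f(s.x).reshape(-1,2)
E
python3 - <<'E'
from fit import *
import pickle
k=pickle.load(open("k_sh.p","rb"))
c=lambda a,s,o:(np.array(a)+.5)/s-.5+np.array(o)
P=[(-130,-50,10),(-130,50,10),(0,-50,60),(0,50,60),(13,-32,52),(13,32,52)]
uv=c([(65,80),(353,62),(80,495),(384,478),(141,522),(330,508)],4.5,(235,175))
x,e=fit(P,uv,k,[.6,-.262,0]);print(x,np.round(e,1).tolist())
k=pickle.load(open("k_up.p","rb"))
P=[(0,-55,160),(0,55,160),(0,-55,10),(0,55,10),(-20,-55,10),(-20,55,10)]
uv=c([(66,438),(522,400),(128,150),(464,120),(113,92),(470,53)],5,(225,260))
x,e=fit(P,uv,k,[.6,.198,0]);print(x,np.round(e,1).tolist())
E
```

```text
[ 0.59854618 -0.26013749  0.06310319] [[-0.8, -0.1], [0.6, -0.2], [0.0, 0.5], [0.3, 0.4], [-0.4, -0.7], [0.1, 0.0]]
[0.59702922 0.19748742 0.10120872] [[-0.2, 0.2], [0.3, -0.2], [0.3, -0.5], [-0.3, -0.6], [1.7, -0.0], [-2.4, 1.5]]
```

```bash

python3 - <<'E'
from h import *
yaw=.063; g=-.060
p=np.array([.5985+g*np.cos(yaw),-.2601+g*np.sin(yaw)])
r.move_to([*p,0.16],q(yaw))
r.move_l([*p,0.051],vel=.12,guard=8)
print(telemetry.current_ee_pos(),telemetry.current_wrist_force())
gripper_to(0.0,f_grip=35)
print(telemetry.current_opening(),telemetry.current_wrist_force())
r.move_l([*p,0.20],vel=.12)
print(telemetry.current_ee_pos(),telemetry.current_opening(),telemetry.current_wrist_force(),telemetry.current_torque())
k=K("wrist");snap("w_g");
import pickle;pickle.dump(k,open("k_g.p","wb"))
print(telemetry.current_t(),telemetry.current_joints())
E
```

```text
[ 0.53923026 -0.26432642  0.05190639] [-0.22763329  0.2720379  -0.11116514]
0.01150412393571263 [-0.46723845 -0.39951133 -1.08611569]
[ 0.53813992 -0.26359466  0.1990881 ] 0.011597658436986938 [-0.15838131 -0.80109574 -2.02313538] [0.05998133 0.014451   0.0020148 ]
9.475 [-5.71512001e-01  3.31633788e-01  1.50222820e+00  8.63373547e-06
  1.30967151e+00 -2.20531130e+00]
```

View pics/w_g.png

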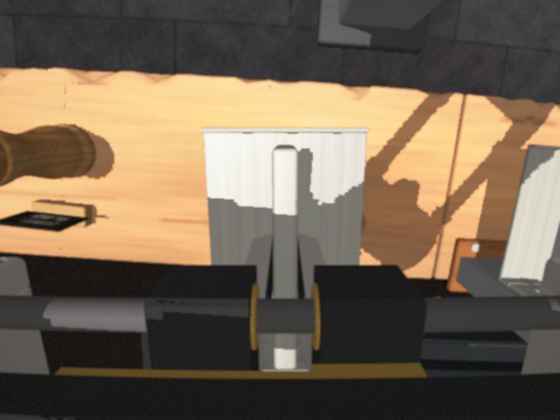

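```bash

python3 - <<'E'
from fit import *
import pickle
k=pickle.load(open("k_g.p","rb"))
tcp=np.array([ 0.53813992,-0.26359466,0.1990881]);
# shelf lip in tool: solve x,y,yaw with z fixed
P=[(-130,-50,10),(-130,50,10),(-120,0,60)]
uv=[(203,129),(367.5,129),(285,146)]
def zf(P): return [(a,b,c+(0.1991-.0519)*1000) for a,b,c in P]
x,e=fit(zf(P)[:2],uv[:2],k,[.6,-.26,.06]);print(x,e.tolist())
print(R.from_euler('z',-x[2]).as_matrix()[:2,:2]@(x[:2]-tcp[:2]))
k=pickle.load(open("k_up.p","rb"))
c=lambda a,s,o:(np.array(a)+.5)/s-.5+np.array(o)
P=[(0,-55,160),(0,55,160),(0,-55,10),(0,55,10)]
uv=c([(66,438),(522,400),(128,150),(464,120)],5,(225,260))
U,e=fit(P,uv,k,[.6,.198,0]);print(U,np.round(e,1).tolist())
yaw=.101
def tgt(dx,dz,off=(.060,0),S=(.597,.1975)):
    c_,s_=np.cos(yaw),np.sin(yaw); d=dx-off[0]
    return [S[0]+c_*d,S[1]+s_*d,.07+dz+.0519]
r.move_l([.47,-.24,.25],vel=.25)
t=tgt(-.055,.021); r.move_to([t[0],t[1],.25],q(yaw)); r.move_l(t,vel=.15)
print(t,telemetry.current_ee_pos(),telemetry.current_t())
k=K("wrist");pickle.dump(k,open("k_p.p","wb"));snap("w_p");snap("s_p","scene");snap("t_p","top")
for t in ("shelf","shelf_hooks","seat"):
  for n in ("scene","top"): print(t,n,[(round(d["score"],2),np.round(d["at"],4)) for d in models.mark_of(t,n)])
a=cv2.imread("pics/s_p.png")[140:240,220:340];cv2.imwrite("pics/s_pc.png",cv2.resize(a,None,fx=6,fy=6,interpolation=2))
E
```

```text
[ 0.5995412  -0.25887041  0.06206612] [[-1.5919858734109766, 0.043724226045412706], [1.5981201000637952, 0.04416508710033895]]
[0.06157608 0.00090666]
[0.59736646 0.19747379 0.09725086] [[-0.2, 0.3], [0.3, 0.2], [0.2, -0.4], [-0.3, -0.3]]
[np.float64(0.48258605904676266), np.float64(0.1859047373660997), 0.14290000000000003] [0.48340197 0.18576963 0.14360187] 12.4083
shelf scene [(0.61, array([0.546 , 0.1944, 0.0896]))]
shelf top [(0.58, array([0.5431, 0.1901, 0.094 ]))]
shelf_hooks scene [(0.78, array([0.5455, 0.1916, 0.1393]))]
shelf_hooks top []
seat scene [(0.75, array([0.5908, 0.1997, 0.0683]))]
seat top [(0.67, array([0.5935, 0.2009, 0.0682]))]
```

View pics/w_p.png

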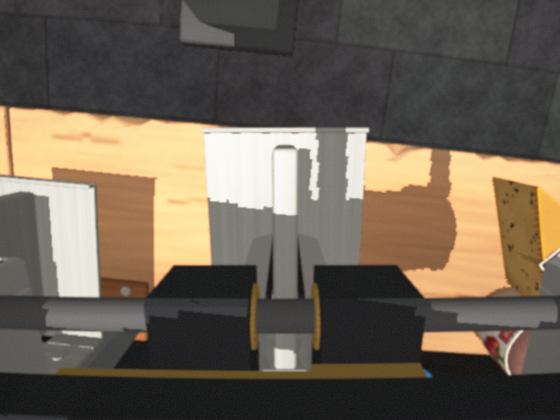

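View pics/s_pc.png

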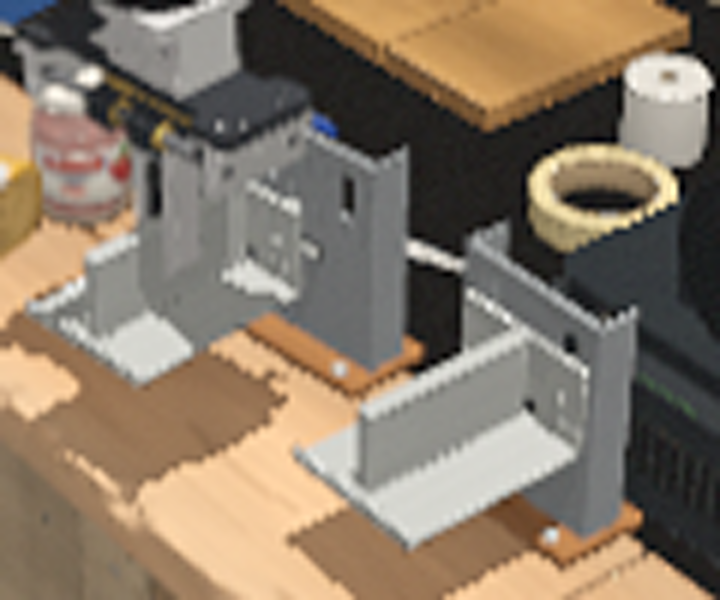

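```bash
cat > g.py <<'E'
from h import *
yaw=.099
def tgt(dx,dz,dy=0,off=.060,S=(.597,.1975)):
    c_,s_=np.cos(yaw),np.sin(yaw); d=dx-off
    return [S[0]+c_*d-s_*dy,S[1]+s_*d+c_*dy,.07+dz+.0519]
def inv():
    p=np.array(telemetry.current_ee_pos()); c_,s_=np.cos(yaw),np.sin(yaw); d=p[:2]-np.array([.597,.1975])
    return np.round([c_*d[0]+s_*d[1]+.06, -s_*d[0]+c_*d[1], p[2]-.0519-.07],4)
def st(): print("dx,dy,dz",inv(),"F",np.round(telemetry.current_wrist_force(),2),"M",np.round(telemetry.current_torque(),2),"op",round(telemetry.current_opening(),4),"t",round(telemetry.current_t(),2))
E
python3 - <<'E'
from g import *
st()
r.move_l(tgt(-.02,.0205),rot=q(yaw),vel=.08); r.hold(.2); st()
print(r.move_l(tgt(.003,.0205),vel=.03,guard=6)); st()
snap("s_i","scene")
a=cv2.imread("pics/s_i.png")[140:240,220:340];cv2.imwrite("pics/s_ic.png",cv2.resize(a,None,fx=6,fy=6,interpolation=2))
E
```

```text
dx,dy,dz [-0.0549 -0.0002  0.0213] F [ 0.12  0.41 -1.2 ] M [ 0.05 -0.   -0.08] op 0.012 t 12.86
dx,dy,dz [-0.0205  0.      0.0205] F [ 0.58 -0.01 -1.68] M [ 0.03 -0.01 -0.01] op 0.012 t 13.65
True
dx,dy,dz [-0.0023 -0.0002  0.0195] F [-0.44  0.28 -1.76] M [ 0.01 -0.01 -0.04] op 0.0121 t 14.28
```

View pics/s_ic.png

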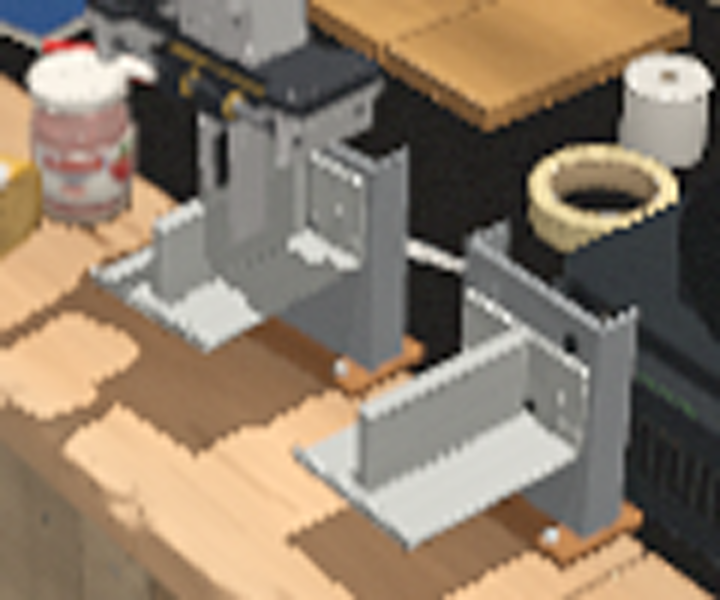

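```bash

python3 - <<'E'
from g import *
x=inv()
print(r.move_l(tgt(x[0],.009,x[1]),vel=.02,guard=4)); st()
r.hold(.2); st()
snap("s_j","scene")
print(models.mark_of("shelf","scene"))
a=cv2.imread("pics/s_j.png")[140:240,220:340];cv2.imwrite("pics/s_jc.png",cv2.resize(a,None,fx=6,fy=6,interpolation=2))
E
```

```text
False
dx,dy,dz [-0.0029 -0.0002  0.0089] F [-0.13 -0.91 -1.34] M [-0.02  0.15 -0.01] op 0.0116 t 15.0
dx,dy,dz [-0.0027 -0.0002  0.0091] F [-1.37 -0.25 -0.7 ] M [0.03 0.24 0.03] op 0.0117 t 15.2
[{'at': [0.5962, 0.2003, 0.0764], 'score': 0.69}]
```

View pics/s_jc.png

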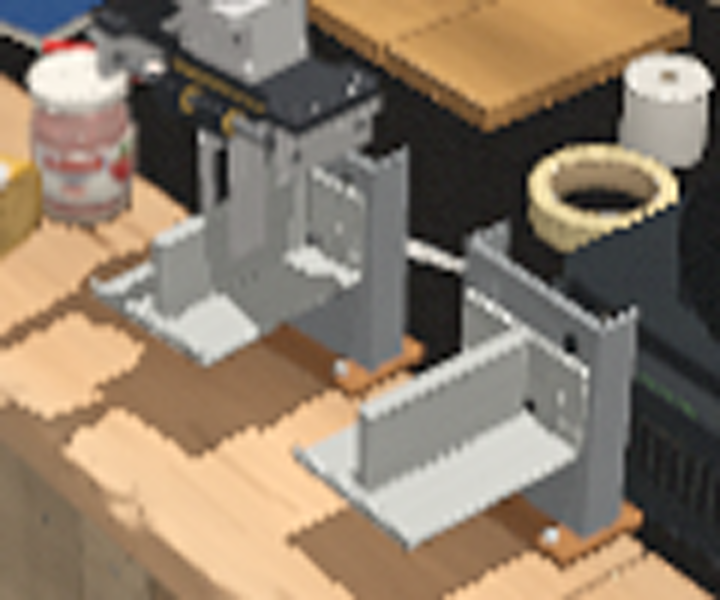

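```bash

python3 - <<'E'
from g import *
gripper_to(0.045); st()
x=inv(); r.move_l(tgt(x[0],.075,x[1]),vel=.15); r.hold(.6); st()
snap("s_k","scene");snap("w_k")
print(models.mark_of("shelf","scene"),models.mark_of("shelf","wrist"),models.mark_of("shelf_rib","scene"))
a=cv2.imread("pics/s_k.png")[140:240,220:340];cv2.imwrite("pics/s_kc.png",cv2.resize(a,None,fx=6,fy=6,interpolation=2))
E
```

```text
dx,dy,dz [-0.0026 -0.0002  0.009 ] F [-0.04 -0.08 -0.36] M [-0.01  0.01  0.07] op 0.0453 t 15.99
dx,dy,dz [-0.0026 -0.0002  0.0749] F [-0.38 -0.02  0.56] M [-0. -0.  0.] op 0.0453 t 17.18
[{'at': [0.5964, 0.1981, 0.0773], 'score': 0.81}, {'at': [0.5139, 0.6109, 0.0007], 'score': 0.71}, {'at': [0.5052, -0.4998, 0.0048], 'score': 0.57}, {'at': [0.5747, -0.5147, 0.0017], 'score': 0.42}] [{'at': [0.5938, 0.1956, 0.0785], 'score': 0.94}] [{'at': [0.5295, 0.1872, 0.1415], 'score': 0.71}]
```

View pics/s_kc.png

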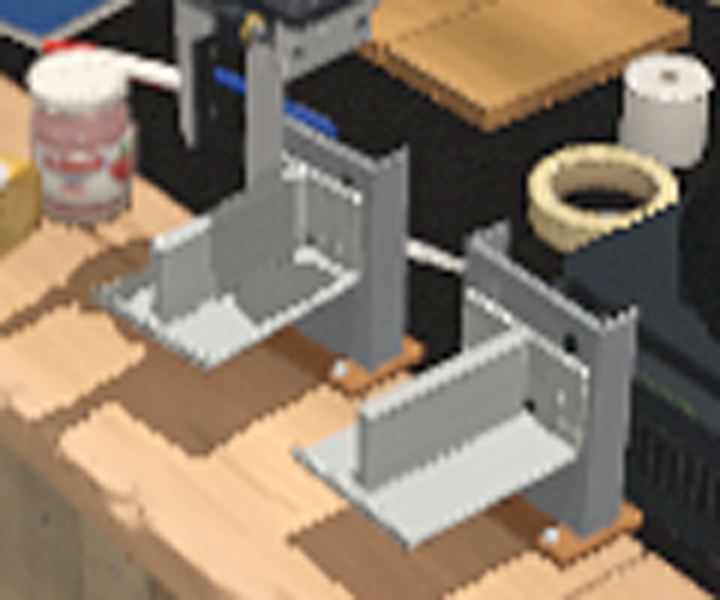

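View pics/w_k.png

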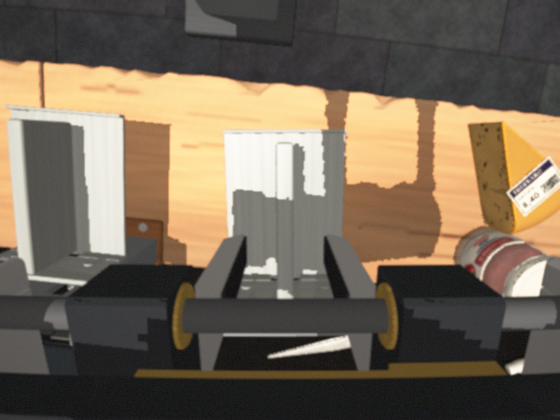

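```bash

python3 - <<'E'
from g import *
gripper_to(0.0,f_grip=20)
X=-.0025+.032
r.move_l(tgt(X,.075,0),vel=.1)
r.move_l(tgt(X,.046,0),vel=.08,guard=5); r.hold(.1); st()
print(r.move_l(tgt(X,.0365,0),vel=.015,guard=35)); st()
print(r.move_l(tgt(X,.0312,0),vel=.015,guard=35)); st()
r.hold(.3); st()
snap("s_l","scene")
a=cv2.imread("pics/s_l.png")[140:240,220:340];cv2.imwrite("pics/s_lc.png",cv2.resize(a,None,fx=6,fy=6,interpolation=2))
E
```

```text
dx,dy,dz [0.0298 0.     0.0465] F [-0.12  0.05 -0.26] M [-0.02 -0.   -0.02] op 0.0006 t 19.33
False
dx,dy,dz [0.0292 0.     0.0363] F [-0.71  0.86  1.51] M [ 0.12  0.13 -0.03] op 0.0006 t 20.12
False
dx,dy,dz [ 0.0297 -0.      0.0321] F [-1.69 -0.45  6.5 ] M [-0.06  0.3  -0.01] op 0.0005 t 20.62
dx,dy,dz [ 0.0297 -0.0001  0.0321] F [-2.42 -0.33  6.47] M [-0.04  0.25 -0.01] op 0.0005 t 20.92
```

View pics/s_lc.png

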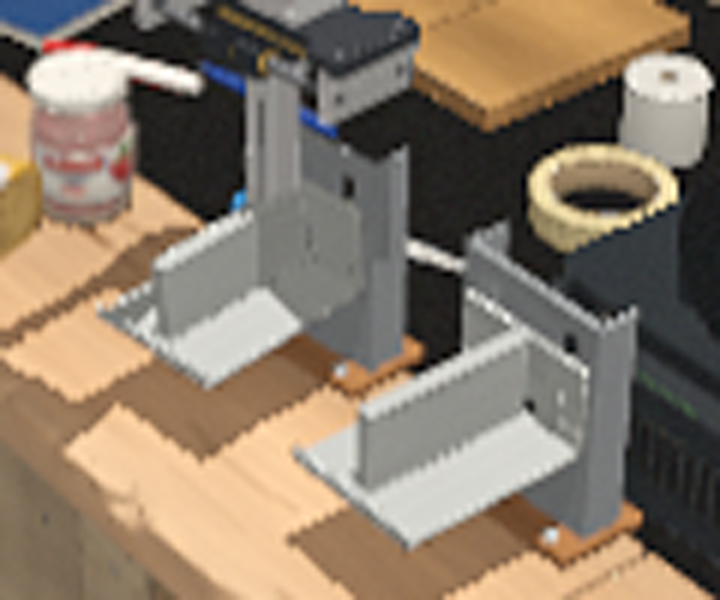

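```bash

python3 - <<'E'
from g import *
X=-.0025+.032
for z in (.029,.026,.023,.020):
    g=r.move_l(tgt(X,z,0),vel=.015,guard=35); r.hold(.15); print(z,g); st()
    if g or telemetry.current_wrist_force()[2]>25: break
snap("s_m0","scene"); print(models.mark_of("shelf","scene")[:1])
r.move_l(tgt(X,.08,0),vel=.12); r.hold(.3); st()
r.move_l(tgt(X-.09,.13,0),vel=.2); r.hold(.2)
snap("s_m","scene");snap("w_m")
print(models.mark_of("shelf","scene")[:1],models.mark_of("shelf","wrist")[:1],models.mark_of("upright_used","wrist")[:1]);st()
a=cv2.imread("pics/s_m.png")[140:240,220:340];cv2.imwrite("pics/s_mc.png",cv2.resize(a,None,fx=6,fy=6,interpolation=2))
E
```

```text
0.029 False
dx,dy,dz [ 0.0297 -0.      0.0318] F [-4.6  -0.63 15.06] M [-0.21  0.82 -0.05] op 0.0006 t 21.42
0.026 False
dx,dy,dz [0.0297 0.     0.0316] F [-8.3  -1.92 27.95] M [-0.31  1.49  0.  ] op 0.0007 t 21.92
[{'at': [0.5945, 0.199, 0.0719], 'score': 0.73}]
dx,dy,dz [ 0.0292 -0.0001  0.0792] F [-0.35 -0.6  -0.34] M [ 0.06 -0.03  0.07] op 0.0004 t 22.92
[{'at': [0.5988, 0.198, 0.0675], 'score': 0.65}] [] [{'at': [0.5957, -0.0043, -0.0013], 'score': 0.93}]
dx,dy,dz [-6.020e-02 -1.000e-04  1.296e-01] F [-0.01  0.54 -0.83] M [-0.    0.02  0.05] op 0.0 t 24.03
```

View pics/s_mc.png

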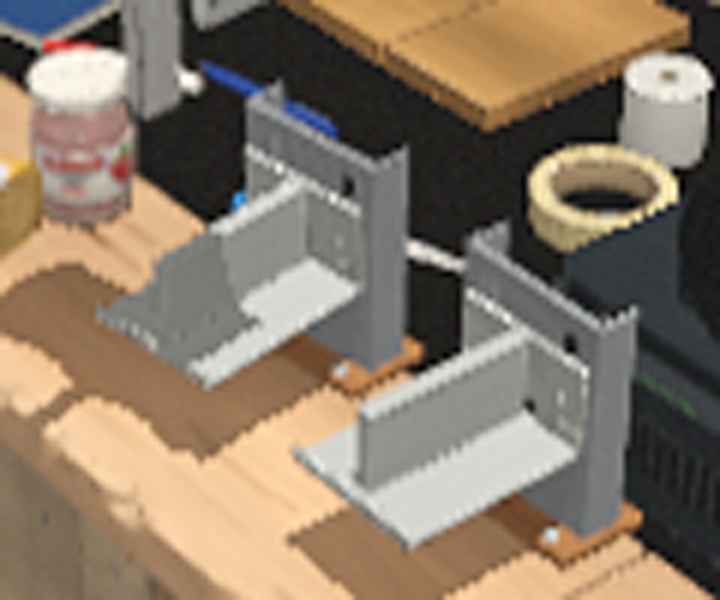

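View pics/w_m.png

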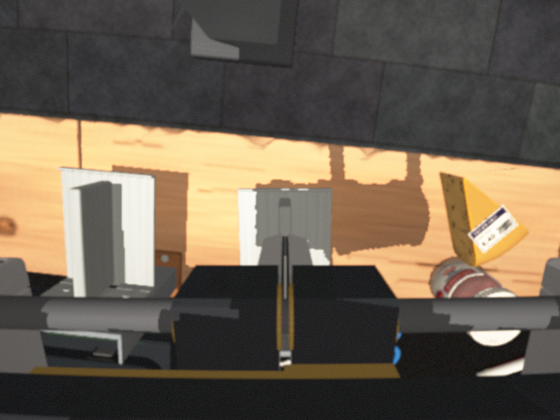

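```bash

python3 - <<'E'
from g import *
k=K("scene"); S0=np.array([.597,.1975,.07])
im=cv2.imread("pics/s_m.png"); a=cv2.resize(im[140:240,220:340],None,fx=6,fy=6,interpolation=2)
def draw(o,yaw,col):
    M=R.from_euler('z',yaw).as_matrix()
    def L(p,q_):
        uv=(proj(np.array([p,q_])/1000@M.T+o,k)-[220,140]+.5)*6-.5
        cv2.line(a,*[tuple(int(v) for v in t) for t in uv],col,1)
    for p,q_ in [((-130,-50,10),(-130,50,10)),((-130,-50,0),(0,-50,0)),((0,-50,0),(0,-50,60)),((0,-50,60),(0,50,60)),((-120,-6,60),(-4,-6,60)),((-130,-50,0),(-130,50,0)),((0,-55,90),(0,55,90)),((0,-55,-60),(0,-55,90))]: L(p,q_)
draw(S0,.099,(0,0,255))
draw(np.array([.5955,-.0015,.07]),float(0.0),(255,0,0))
cv2.imwrite("pics/ov.png",a)
E
```

```text
(no output)
```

View pics/ov.png

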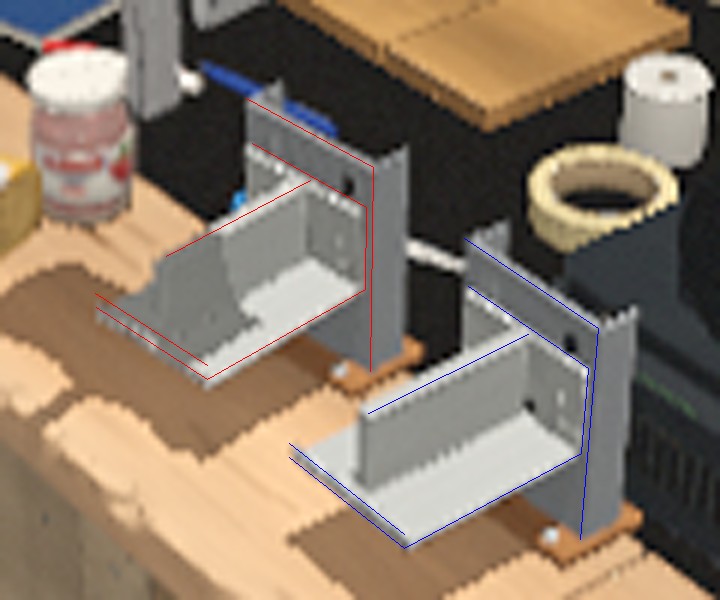

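```bash
python3 -c "
from g import *
st(); r.sign_off(); st()"
```

```text
dx,dy,dz [-6.020e-02 -1.000e-04  1.296e-01] F [-0.01  0.54 -0.83] M [-0.    0.02  0.05] op 0.0 t 24.03
the job is handed in; nothing more can be done
the job is handed in; nothing more can be done
```

The shelf is on the free upright, pressed home as far as I can measure, and the hand is clear of it. I handed the job in at about 24 s of the 58 s allowed.

**What I did:**
1. I pinched the shelf by its rib, carried it over, pushed both hooks into the slots and lowered it to about 9 mm above the seat.
2. I let go and moved the hand away for over 0.6 s. The networks put the hanging shelf at about +7 to +8 mm.
3. I pressed the rib with closed fingers about 30 mm in front of the upright's face until the shelf stopped moving.

**Last checks:**
- **Pressed home:** going from 6 N to 28 N moved the rib only 0.5 mm. The fingertips stopped about 1 mm below the nominal home height, a difference that fits my height calibration.
- **Level and square:** drawing the home pose over the last scene picture matched the shelf's edges to within about 2 pixels. It also looks like the shelf already on the other upright.
- **Network reading:** the shelf network put its height at 67.5 mm after release and 71.9 mm while pressed, against 70 mm. That is within its 4 mm accuracy.

**Not confirmed:**
- I could not see the catch spring out. I judge it locked only from the shelf's height and the hard stop. The shelf network also found nothing in the last wrist picture.
- The pressing force on the way down read lower than the stated 10 to 25 N: only 1.5 N and then 6.5 N at the two points I read. I did not record the peak between them.
- I did not re-measure the other goods at the end. The arm met nothing on its way that I noticed.

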